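Start the long quarter-turn screw in the fixture's deep well

ROBOT

A 6-joint arm with a two-finger parallel gripper is mounted at the origin on a cart in front of the work surface, level with it; the furniture and walls round the work are solid. World frame = base frame: x ahead of the robot, y to its left, z up, the work surface at z = 0. Lengths are in mm, angles in rad, forces in N, time in s.
With the tool pointing down it reaches from about 350 to 850 mm from the base axis. Payload 8.1 kg.
Tool frame: the origin (TCP) lies on the centre line of the jaws, within the pads' length; the fingertips stand 22 mm ahead of it and the grasp point (between the pads) lies 3 mm ahead of it; z points along the fingers, y is the line along which they close (so a half turn about z gives the same grasp; the last joint's range is limited). The gripper opens to 85 mm and grips with 20 to 120 N. Pads are 22 mm wide; open, the fingers measure 114 mm over their backs; the gripper's body (76 mm by 85 mm) begins 54 mm behind the grasp point. The pads swing forward as they close: fully open they stand 13 mm farther back than shut.
Start: joints at [1.054, 0.13, 1.488, -0, 1.523, -0.085], TCP at [251.084, 544.943, 253.292] pointing down, gripper open.
Joint ranges: [-2.96, 2.96], [-0.89, 2.26], [0.02, 2.5], [-1.34, 4.48], [0, 2.73], [-2.66, 2.66]. Speed limits (rad/s): [2.39, 2.39, 2.79, 3.14, 3.14, 3.14].

INTERFACE

Orientations are given as a unit quaternion [x, y, z, w].
In Python, from workcell import robot gives the robot as it stands.
- The arm moves only by the shell command python3 -m pendant 'ROWS'. ROWS is JSON, a list of rows, each a list of 5 numbers: the opening, from -1 (shut) to 1 (fully open), so that 0 is half open, then the shift along the tool's x, y, z in units of 40 mm (1.0 is 40 mm), then the turn about the tool's z in units of 6 degrees (1.0 is 6 degrees). In form: [[grip, tx, ty, tz, spin], ...]. A call has 1 to 12 rows; each row shifts and turns the commanded pose from where the row before left it, along the tool's axes as they then stand; what a row does not reach is not made up. A row lasts 1/10 s, in which the tool goes at most 50 mm and 8.59 degrees, less where a joint would pass 70% of its speed; a pose out of reach is approached as far as the arm can. A call is refused whole if a number of a shift passes 1 or a number of a turn 1, either way. A call with a gripper value outside its range is refused whole. The fingers move at their own pace and stop on an object; the grip force is fixed at half the most. Time passes only in rows, so rows that do not move let the fingers close. It gives the time, the measured TCP pose, the force, the opening and the grip force at its end, in the units of the state.
- robot.read_state(): the state, without advancing time (a new reading comes with each control period).
- robot.capture(name): name is "scene" or "top" or "wrist"; returns (picture, depth): 400x640x3 uint8, blue, green, red; 400x640 float32, mm along the optical axis (not along the pixel's ray), 0 where there is no reading.
- robot.camera_model(name): a dict with "intrinsics" (3x3 intrinsics, pixels), "R" (3x3) and "t" (3): a world point X has camera coordinates R X + t; the wrist camera has in their place "hand_eye" (4x4, takes a point from camera to tool coordinates, whose origin is the TCP and whose axes are the flange's). Camera axes: x right, y down, z forward; pixel columns grow to the right and rows downward; lengths in mm; the calibration is good to about 2 mm. A picture is of the moment at which its call begins: read the wrist's pose just before it. camera_model takes no time and is no camera call.
- robot.close_job(): hands the job in; it is judged then, once.
The state is a dict: "time_s": time; "joint_pos": joint angles; "dq": joint speeds; "joint_efforts": joint torques, N m; "tcp_pos": TCP position; "orientation": TCP orientation; "ft_force": force on the tool from outside, world axes, zero at the start; "ft_torque": the same for the moment, N m; "opening": finger opening in mm; "grip_force": force on a finger pad.
Only numpy, scipy, OpenCV 4.12 (cv2) and the standard library are available. Lean on these libraries where they do the work, as an engineer would, in place of code of your own. Each camera call takes 0.05 s, during which the arm holds its last target. There are 200 camera calls.

TASK

Lock the test fixture with its long wing screw: take the screw out of the parking holder, lower it upright into the deep round well of the fixture, press it lightly on the sprung insert at the bottom and turn it until you feel it drop into the thread start, then screw it clockwise until it is fully home with its collar down at the rim of the well, and let go. Be gentle: never let the screw bear on the fixture with more than 25 N, so that the thread is not crossed or overtightened, and leave the other things on the bench where they are.

Things in the scene. Friction and masses are not known exactly. Their poses are not given: they have to be found in the camera images.
- screw_grip (a point): centre of the black wing (grip) of the loose long screw, 56 to 112 g. The wing is an upright bar 30 mm long (x), 12 mm thick (y), 28 mm high (z up), pinched across its thickness from above. It stands on a round steel collar 31 mm wide, 3 mm thick, whose underside is 17 mm below this point. At the start the screw hangs upright in the holder by its collar
- screw_collar (a point): centre of the underside of the screw's collar, axes as screw_grip. From here a shank of 10 mm diameter runs down 62.3 mm to a tapered tip
- screw: the whole screw; its origin is the same point as screw_collar
- holder_mouth (a point): centre of the mouth of the parking holder, a fixed grey plastic tube 36 mm wide and 70 mm high on a round foot, with a plain bore of 24 mm; the point lies at its rim, 70 mm above the bench, and the screw's collar rests on it
- well_mouth (a point): centre of the rim of the fixture's well, 80 mm above the bench, z up: a plain 24 mm bore in a round aluminium boss of 44 mm diameter. x and y are the fixture's axes; its grey housing, 39 mm high, extends from the boss along +y
- fixture: fixed test fixture with its insert; origin on the well's axis at bench level, axes as well_mouth. Thread: right-hand, two-start. Lugs pushed through the slots meet its lower flank with the collar 2 mm above the rim; turning about 1.45 rad clockwise from above draws it home, where the thread is level and holds it (collar 0.8 mm above the rim, 0 when pressed); hard stop at about 1.8 rad
- counter: bystander: small round grey tally counter, 50 mm wide, 23 mm high, lying loose
- spare_board: bystander: small white circuit board 36 x 50 mm, lying loose
- kapton: bystander: roll of amber tape, 66 mm wide, 20 mm high
- cap: bystander: white lamp housing cap 44 x 57 x 23 mm
- cutter: bystander: small side cutter with blue handles, 125 mm long
- driver: bystander: small screwdriver with a red handle, 166 mm long
- screw_lugs (a point): centre of the screw's two round thread lugs, 53.8 mm below the collar's underside and 8.5 mm above the tip: 5 mm thick pins that stick out of the shank along +x and -x, parallel to the wing, 20 mm over both ends. The screw is the same after half a turn
- insert_top (a point): on the well's axis 45 mm below the rim: flat top of the steel insert: a 12.5 mm hole with two opposite slots 7 mm wide, 3 mm deep, for the lugs. Their direction is not measured: anywhere within 1 rad of the fixture's x axis. Lugs enter within 0.12 rad of it. With lugs on this top the collar is 11.3 mm above the rim. The insert is sprung: rigid up to 3 N, then 1.5 N/mm over 6 mm, then solid
- ejector_top (a point): point on the well's axis at the top of the unloaded sprung ejector pin in the insert's hole, 48 mm below the rim. It pushes the screw's tip up with 1 N at first touch and 0.3 N more per mm, about 5 N when the screw is home; an unturned screw is pushed out again when let go
Things that resemble listed ones, but are neither listed nor needed, are in the scene too. Leave any blue or orange look-alike of the screw alone.

How it is judged:
By the outcome, as a careful person would: the job done as asked, in the order asked, and still so for the second after the job is handed in, with the robot touching nothing.
It also fails if it takes over 72 s, if anything falls off the work surface, if the arm or the gripper's body presses on something with over 40 N, if the wrist force passes 120 N, or if a joint passes its speed limit or range.

## Working session

There is one attempt and no reset: what is moved stays moved. The work goes in short steps, Python scripts to look and compute and a shell command to move; the robot and the scene stay as the last step left them, time stands still between calls to the robot, and variables do not carry over. Pictures are saved under pics/ and viewed, at most 10 in all, crops included, and the job is handed in when it is done.

```bash
mkdir -p pics; ls
cat > h.py <<'E'
import numpy as np, cv2
from workcell import robot
from scipy.spatial.transform import Rotation as Rn
def ray(name,px,st=None):
    m=robot.camera_model(name);K=np.array(m["intrinsics"])
    d=np.linalg.solve(K,np.array([px[0],px[1],1.0]))
    if "R" in m:
        R=np.array(m["R"]);t=np.array(m["t"]);return -R.T@t,R.T@d
    H=np.array(m["hand_eye"]);Rt=Rn.from_quat(st["orientation"]).as_matrix()
    return Rt@H[:3,3]+np.array(st["tcp_pos"]),Rt@H[:3,:3]@d
def onplane(name,px,z,st=None):
    o,d=ray(name,px,st);return o+d*(z-o[2])/d[2]
def pt(name,px,depth,st=None):
    o,d=ray(name,px,st);return o+d*depth
E
python3 - <<'E'
from h import *
for n in("scene","top"):
    im,d=robot.capture(n);cv2.imwrite(f"pics/{n}0.png",im);np.save(f"pics/{n}0.npy",d)
s=robot.read_state();print(s)
im,d=robot.capture("wrist");cv2.imwrite("pics/w0.png",im)
for n in("scene","top","wrist"):print(robot.camera_model(n))
E
```

```text
pics
{'time_s': 0.1, 'joint_pos': array([ 1.05362097e+00,  1.31085837e-01,  1.48917348e+00,  2.20923583e-05,
        1.52299944e+00, -8.54012172e-02]), 'dq': array([-0.00175222, -0.00349976, -0.00132743,  0.00027973,  0.00206153,
       -0.00050555]), 'joint_efforts': array([ 7.49742685e-04, -5.70956576e+01, -5.01940870e+01, -3.27850694e-04,
        8.27127165e-03,  5.62950083e-05]), 'tcp_pos': array([250.83612867, 544.54796343, 252.34748139]), 'orientation': array([ 2.14214440e-01,  9.76786302e-01, -7.92253815e-04, -2.57745136e-04]), 'ft_force': array([0.25151967, 0.0480343 , 0.77914716]), 'ft_torque': array([ 0.02408035, -0.00053046,  0.0666658 ]), 'grip_force': 0.0, 'opening': 85.36740507411723}
{'intrinsics': array([[450.14882367,   0.        , 319.126889  ],
       [  0.        , 450.14882367, 199.2898274 ],
       [  0.        ,   0.        ,   1.        ]]), 'R': array([[ 0.79237304, -0.60985438, -0.01491963],
       [-0.31165085, -0.38365569, -0.86929975],
       [ 0.52442226,  0.6934594 , -0.49406007]]), 't': array([-449.21398994,  182.45337321,  851.42919905])}
{'intrinsics
[... 188 characters left out ...]
9950792, -0.02681749],
       [-0.98460651, -0.01134874, -0.17441681],
       [ 0.17402663,  0.02924262, -0.98430666]]), 't': array([-87.77646085, 504.64671294, 982.74083506])}
{'intrinsics': array([[319.56825785,   0.        , 320.34616736],
       [  0.        , 319.56825785, 198.7914842 ],
       [  0.        ,   0.        ,   1.        ]]), 'hand_eye': array([[-5.72258312e-04, -9.45094192e-01, -3.26797552e-01,
         8.38929575e+01],
       [ 9.99999347e-01, -2.17700505e-04, -1.12152142e-03,
         2.21291529e+00],
       [ 9.88799388e-04, -3.26797981e-01,  9.45093700e-01,
        -1.21517098e+02],
       [ 0.00000000e+00,  0.00000000e+00,  0.00000000e+00,
         1.00000000e+00]])}
```

View pics/top0.png

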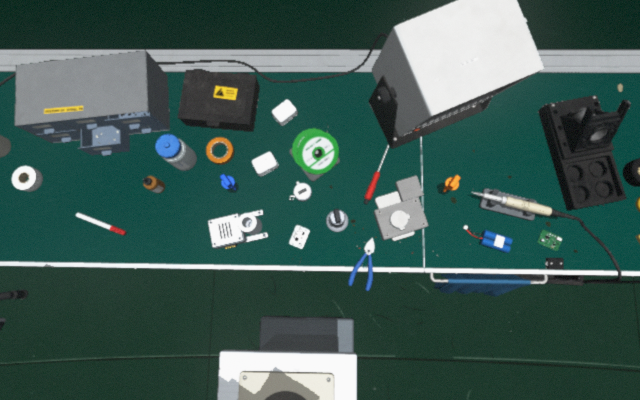

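View pics/scene0.png

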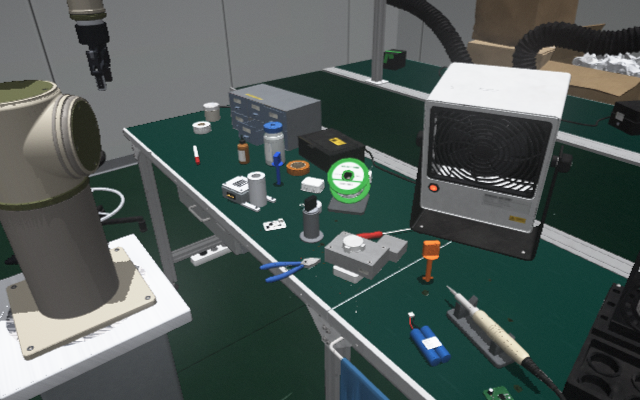

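Run:
```python
from h import *
a=cv2.imread("pics/top0.png");b=cv2.imread("pics/scene0.png")
A=cv2.resize(a[170:270,200:360],(800,500),interpolation=2)[:, :]
A=cv2.resize(a[195:260,200:360],(800,325),interpolation=2)
B=cv2.resize(b[150:260,210:390],(440*800//720,275),interpolation=2)
B=cv2.resize(b[160:260,210:410],(550,275),interpolation=2)
C=np.zeros((600,800,3),np.uint8);C[:325]=A;C[325:,:550]=B
cv2.imwrite("pics/crop.png",C)
d=np.load("pics/top0.npy")
for p in[(337,218),(329,215),(251,222),(225,232),(262,222),(400,218)]:
    print(p,d[p[1],p[0]],pt("top",p,d[p[1],p[0]]).round(1))
d=np.load("pics/scene0.npy")
for p in[(311,202),(257,176),(235,188)]:
    print(p,d[p[1],p[0]],pt("scene",p,d[p[1],p[0]]).round(1))
```

```text
(337, 218) 957.7008 [ 453.5 -111.6  102.3]
(329, 215) 1053.9888 [473.1 -92.2   8.5]
(251, 222) 1037.4657 [451.2  94.1  27. ]
(225, 232) 1023.6422 [425.3 152.5  38.2]
(262, 222) 1066.6753 [455.2  72.8  -2.6]
(400, 218) 989.8869 [ 460.1 -255.5   66.5]
(311, 202) 960.7085 [ 454.6 -119.8   93.1]
(257, 176) 1128.7585 [453.  105.8  68. ]
(235, 188) 1134.8241 [402.2 132.8  39.8]
```

View pics/crop.png

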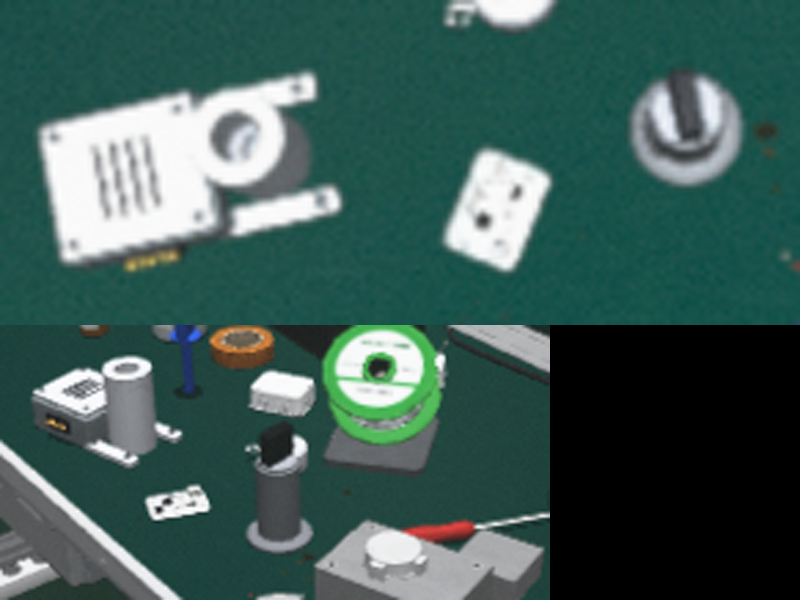

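```bash
cat >> h.py <<'E'
def togo(target_tcp,theta_deg=None):
    s=robot.read_state();R=Rn.from_quat(s["orientation"]).as_matrix()
    dlt=R.T@(np.array(target_tcp)-s["tcp_pos"])
    th=np.degrees(np.arctan2(R[1,0],R[0,0]))
    out=["units",(dlt/40).round(3),"theta",round(th,2)]
    if theta_deg is not None: out+=["spin6",round(((th-theta_deg+180)%360-180)/6,3)]
    print(*out)
E
python3 - <<'E'
from h import *
w=onplane("top",(248,222.6),80);g=onplane("top",(337,217),111);print(w,g)
h=onplane("top",(226,231),39);print("housing",h)
s=robot.read_state();R=Rn.from_quat(s["orientation"]).as_matrix();th=np.radians(180)
# cam above well with theta=180: tool x=-X => tcp = w + 84 X
togo([w[0]+84,w[1],170],180)
E
```

```text
[443.36717189  90.30522738  80.        ] [ 454.55903795 -111.5733616   111.        ]
housing [427.62895675 150.06899314  39.        ]
units [-11.031  -7.419   2.071] theta 155.26 spin6 -4.123
```

```bash
python3 -m pendant '[[1,-0.5,-0.34,0,0],[1,-0.9,-0.6,0,0],[1,-1,-0.67,0,0],[1,-1,-0.67,0,0],[1,-1,-0.67,0,0],[1,-1,-0.67,0,0],[1,-1,-0.67,0,0],[1,-1,-0.67,0,0],[1,-1,-0.67,0,0],[1,-1,-0.67,0,0],[1,-1,-0.67,0,0],[1,-0.63,-0.45,0,0]]'
python3 -m pendant '[[1,0,0,0.3,-1],[1,0,0,0.6,-1],[1,0,0,0.6,-1],[1,0,0,0.4,-1],[1,0,0,0.17,0],[1,0,0,0,0],[1,0,0,0,0]]'
python3 - <<'E'
from h import *
s=robot.read_state();im,d=robot.capture("wrist");cv2.imwrite("pics/w1.png",im);np.save("pics/w1.npy",d)
print(s["tcp_pos"],s["time_s"]);togo([527.4,90.3,170],180)
E
```

```text
time_s: 1.35
tcp_pos: [528.6, 87.7, 253.0]
orientation: [0.215, 0.977, -0.0, 0.0]
ft_force: [-0.6, -0.5, -0.8]
opening: 85.8
grip_force: 0.0
time_s: 2.05
tcp_pos: [528.0, 90.8, 171.4]
orientation: [0.008, 1.0, 0.0, 0.0]
ft_force: [-0.2, -0.3, 0.6]
opening: 85.3
grip_force: 0.0
[527.99972752  90.81209978 171.372515  ] 2.05
units [ 0.022 -0.014  0.043] theta 179.16 spin6 -0.14
```

View pics/w1.png

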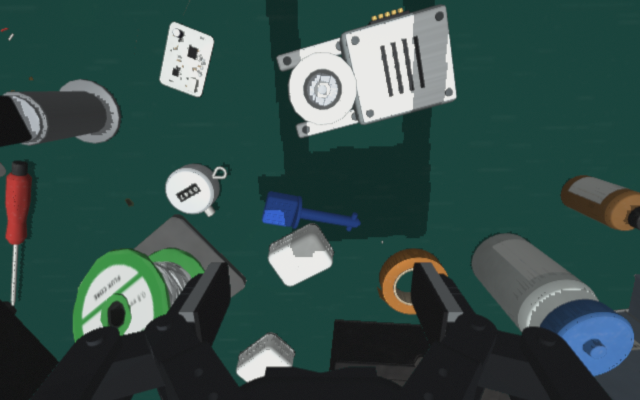

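Run:
```python
from h import *
im=cv2.imread("pics/w1.png");c=im[60:120,285:365]
g=cv2.resize(c,(800,600),interpolation=cv2.INTER_CUBIC)
g=cv2.normalize(g,None,0,255,cv2.NORM_MINMAX);cv2.imwrite("pics/well.png",g)
```

```text
(no output)
```

View pics/well.png

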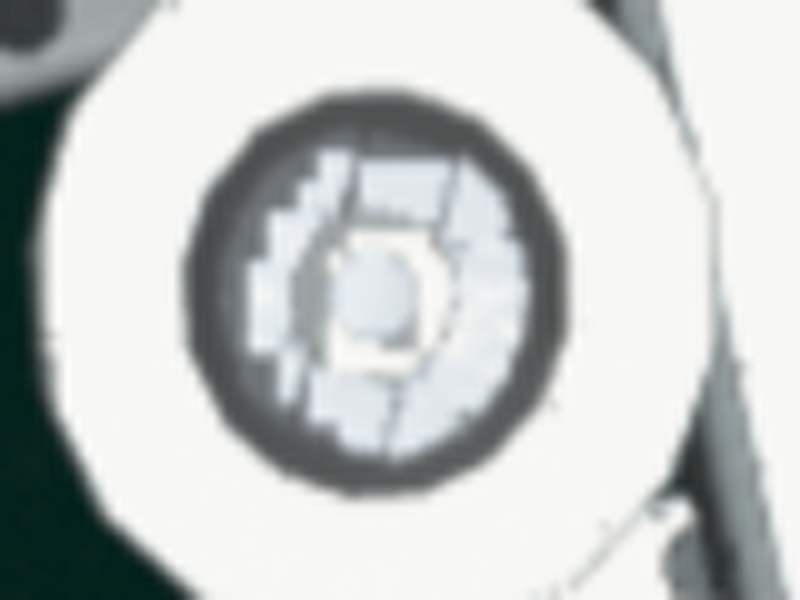

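Run:
```python
from h import *
im=cv2.imread("pics/w1.png");d=np.load("pics/w1.npy");s=robot.read_state()
f=lambda x,y:(285+x/10-.45,60+y/10-.45)
P=lambda x,y,z:onplane("wrist",f(x,y),z,s)
print("well",P(377,292,80),"boss",P(377,275,80), "insert hole",P(372,298,35),"width",P(560,292,80)-P(190,292,80))
for a,b in[((352,190),(305,390)),((455,170),(387,440)),((405,188),(348,405))]:
    v=P(*a,35)-P(*b,35);print("slot deg",np.degrees(np.arctan2(v[1],v[0])))
# housing edge direction
q=[onplane("wrist",p,39,s) for p in[(346,38),(360,124),(443,8),(455,98)]]
for i,j in[(0,1),(2,3),(0,2),(1,3)]:
    v=q[j]-q[i];print("edge",np.degrees(np.arctan2(v[1],v[0])))
```

```text
well [445.64421141  94.92918958  80.        ] boss [444.63250241  94.94266132  80.        ] insert hole [446.19243589  94.75145223  35.        ] width [ 0.35614514 23.32601529  0.        ]
slot deg 165.0017812137609
slot deg 164.5749464895496
slot deg 163.70719069691066
edge 10.8183940414958
edge 14.654456552456296
edge 104.802234090185
edge 104.28927378949678
```

Run:
```python
from h import *
d=np.load("pics/top0.npy")
print(max((pt("top",(x,y),d[y,x])[2],x,y) for x in range(285,350) for y in range(120,185) if d[y,x]>0))
togo([539,-112,180])
```

```text
Traceback (most recent call last):
  File "h.py", line 14, in pt
    o,d=ray(name,px,st);return o+d*depth
        ~~~^^^^^^^^^^^^
  File "h.py", line 5, in ray
    m=robot.camera_model(name);K=np.array(m["intrinsics"])
ValueError: time passes only in moves, steps and waits
```

Run:
```python
from h import *
d=np.load("pics/top0.npy")[120:185,285:350];d=np.where(d>0,d,9e9)
y,x=np.unravel_index(d.argmin(),d.shape);print(pt("top",(x+285,y+120),d[y,x]))
togo([539,-112,180])
```

```text
[627.20071801 -33.18667165 118.49249482]
units [-0.343 -5.067 -0.207] theta 179.16
```

```bash
python3 -m pendant '[[1,0,-0.5,-0.2,0],[1,-0.05,-1,0,0],[1,-0.1,-1,0,0],[1,-0.1,-1,0,0],[1,-0.1,-1,0,0],[1,0,-0.57,0,0],[1,0,0,0,0],[1,0,0,0,0]]'
python3 - <<'E'
from h import *
s=robot.read_state();im,d=robot.capture("wrist");cv2.imwrite("pics/w2.png",im);np.save("pics/w2.npy",d)
print(s["tcp_pos"],s["time_s"])
m=robot.camera_model("wrist");H=np.array(m["hand_eye"]);R=Rn.from_quat(s["orientation"]).as_matrix()
X=R.T@(np.array([455,-112,101])-s["tcp_pos"]);X=H[:3,:3].T@(X-H[:3,3]);p=np.array(m["intrinsics"])@X;p=(p/p[2])[:2].round().astype(int);print(p)
x0,y0=max(p[0]-40,0),max(p[1]-30,0)
print(x0,y0)
cv2.imwrite("pics/wing.png",cv2.resize(im[y0:y0+60,x0:x0+80],(800,600),interpolation=2))
E
```

```text
time_s: 2.9
tcp_pos: [539.4, -112.5, 179.5]
orientation: [0.008, 1.0, -0.0, 0.001]
ft_force: [0.6, -0.1, -0.4]
opening: 85.5
grip_force: 0.0
[ 539.43869402 -112.51660867  179.49714783] 2.9
[316  86]
276 56
```

View pics/wing.png

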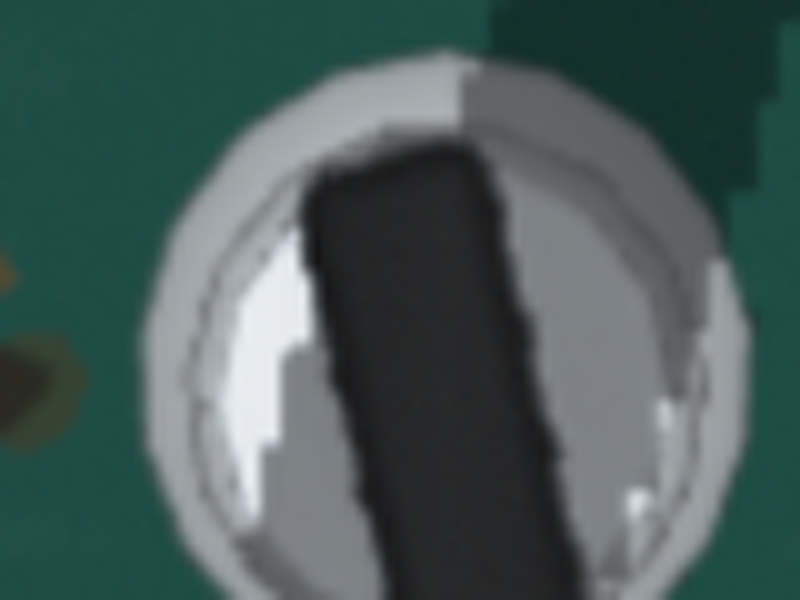

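Run:
```python
from h import *
s=robot.read_state();im=cv2.imread("pics/w2.png")
x0,y0,x1,y1=285,56,356,140
m=(im[y0:y1,x0:x1].max(2)<65).astype(np.uint8)
n,l,st,c=cv2.connectedComponentsWithStats(m);k=l[94-y0,320-x0];print(st[k])
cs,_=cv2.findContours((l==k).astype(np.uint8),0,1);r=cv2.minAreaRect(max(cs,key=len));print(r)
b=cv2.boxPoints(r)+[x0,y0];B=np.array([onplane("wrist",p,101,s) for p in b]);print(B.round(1))
print("centre",B.mean(0))
for i in range(4):
    v=B[(i+1)%4]-B[i];print(np.linalg.norm(v),np.degrees(np.arctan2(v[1],v[0]))%180)
```

```text
[ 21  14  29  53 985]
((34.72190475463867, 40.294944763183594), (52.01750183105469, 19.862590789794922), 77.00537872314453)
[[ 447.9 -118.2  101. ]
 [ 445.7 -106.9  101. ]
 [ 474.4 -100.1  101. ]
 [ 476.9 -112.   101. ]]
centre [ 461.20011578 -109.32030754  101.        ]
11.51103776615287 101.26796573130734
29.51624000879731 13.329189396017314
12.091705475521916 101.90137326533635
29.63472866140965 12.199311906116975
```

```bash
python3 -m pendant '[[1,0.5,0,0,0],[1,0.9,0.04,0,0],[1,0.56,0.04,0,-0.5],[0.3,0,0,0.3,-1],[0.3,0,0,0.6,-0.75],[0.3,0,0,0.2,0],[0.3,0,0,0,0],[0.3,0,0,0,0]]'
python3 - <<'E'
from h import *
togo([461.2,-109.3,99],192.7)
s=robot.read_state();im,d=robot.capture("wrist");cv2.imwrite("pics/w3.png",im)
E
```

```text
time_s: 3.75
tcp_pos: [461.0, -107.6, 135.1]
orientation: [-0.111, 0.994, -0.0, 0.0]
ft_force: [1.1, 0.4, 0.5]
opening: 55.7
grip_force: 0.0
units [ 0.005 -0.043  0.903] theta -167.3 spin6 0.0
```

View pics/w3.png

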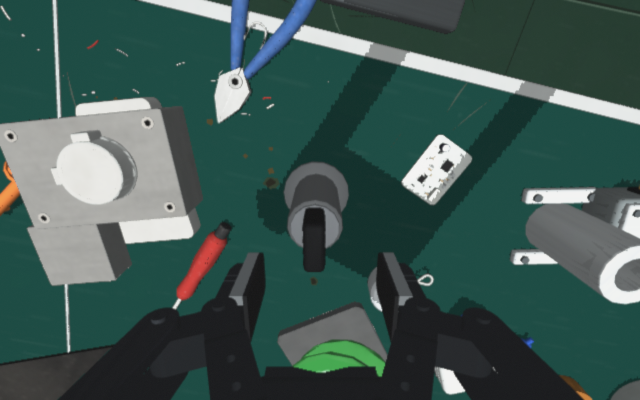

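```bash
python3 -m pendant '[[0.3,0,-0.04,0.3,0],[0.3,0,0,0.4,0],[0.3,0,0,0.2,0],[0.3,0,0,0,0],[0.3,0,0,0,0]]'
python3 - <<'E'
from h import *
togo([461.2,-109.3,99],192.7)
E
```

```text
time_s: 4.3
tcp_pos: [461.0, -109.6, 98.6]
orientation: [-0.111, 0.994, 0.0, -0.0]
ft_force: [0.4, 0.6, -0.0]
opening: 55.5
grip_force: 0.0
units [-0.007  0.007 -0.011] theta -167.26 spin6 0.007
```

```bash
python3 -m pendant '[[-0.2,0,0,0,0],[-0.4,0,0,0,0],[-0.6,0,0,0,0],[-0.8,0,0,0,0],[-1,0,0,0,0],[-1,0,0,0,0],[-1,0,0,0,0],[-1,0,0,0,0],[-1,0,0,0,0]]'
python3 - <<'E'
from h import *
s=robot.read_state();print(s["tcp_pos"],s["ft_force"],s["ft_torque"],s["opening"],s["grip_force"])
E
```

```text
time_s: 5.2
tcp_pos: [461.4, -109.7, 99.1]
orientation: [-0.111, 0.994, -0.0, 0.001]
ft_force: [-0.3, -0.2, 5.9]
opening: 10.8
grip_force: 59.2
[ 461.44259687 -109.73631492   99.13926029] [-0.34916243 -0.1553592   5.89968216] [ 0.06426317  0.06650056 -0.01824118] 10.840521264387016 59.19063627719879
```

```bash
python3 -m pendant '[[-1,0,0,-0.1,0],[-1,0,0,-0.2,0],[-1,0,0,-0.3,0],[-1,0,0,-0.4,0],[-1,0,0,-0.5,0],[-1,0,0,-0.5,0],[-1,0,0,-0.4,0],[-1,0,0,-0.1,0],[-1,0,0,0,0],[-1,0,0,0,0],[-1,0,0,0,0]]'
python3 - <<'E'
from h import *
s=robot.read_state();im,d=robot.capture("wrist");cv2.imwrite("pics/w4.png",im)
i2,d2=robot.capture("scene");cv2.imwrite("pics/s4.png",i2)
C=np.zeros((600,800,3),np.uint8);C[:300,:480]=cv2.resize(im,(480,300));C[300:,:450]=cv2.resize(i2[120:260,240:450],(450,300))
C[:300,480:800]=cv2.resize(im[170:320,240:400],(320,300))
cv2.imwrite("pics/c4.png",C)
togo([446,95,194],164.5);print(s["joint_pos"])
E
```

```text
time_s: 6.3
tcp_pos: [460.3, -109.3, 197.4]
orientation: [-0.111, 0.994, 0.0, -0.001]
ft_force: [-0.2, 0.0, -0.7]
opening: 10.7
grip_force: 58.6
units [-0.777  5.063  0.091] theta -167.24 spin6 4.71
[-3.41641860e-01 -1.84520689e-01  1.90006353e+00 -4.92999792e-05
  1.42804673e+00 -2.13514125e+00]
```

View pics/c4.png

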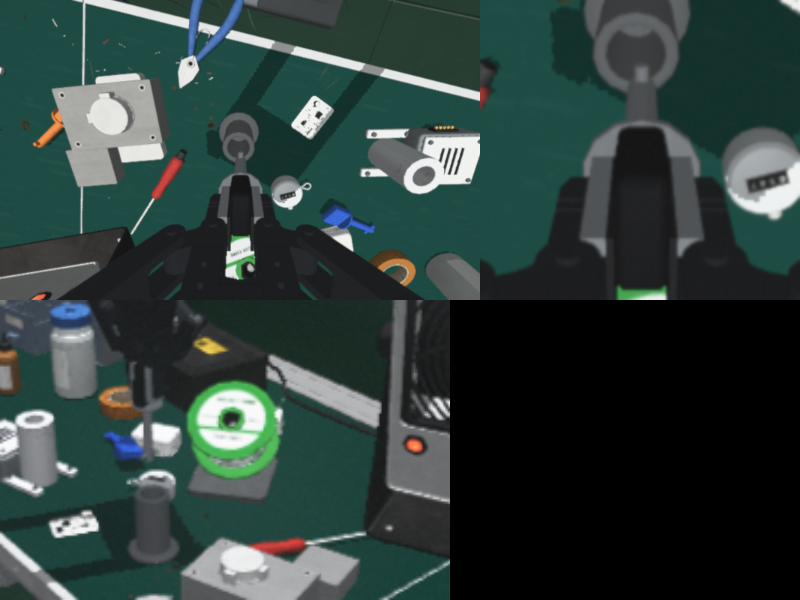

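```bash
python3 -m pendant '[[-1,-0.05,0.3,0,0],[-1,-0.1,0.7,0,0],[-1,-0.15,0.9,0,0],[-1,-0.15,0.9,0,0],[-1,-0.15,0.9,0,0],[-1,-0.13,0.8,0,0],[-1,-0.05,0.4,0,0],[-1,0,0.16,0,0]]'
python3 -m pendant '[[-1,0,0,0,0.7],[-1,0,0,0,1],[-1,0,0,0,1],[-1,0,0,0,1],[-1,0,0,0,0.7],[-1,0,0,0,0.3],[-1,0,0,0,0],[-1,0,0,0,0],[-1,0,0,0,0]]'
python3 - <<'E'
from h import *
s=robot.read_state();im,d=robot.capture("wrist");cv2.imwrite("pics/w5.png",im)
i2,d2=robot.capture("scene");cv2.imwrite("pics/s5.png",i2)
i3,d2=robot.capture("top");cv2.imwrite("pics/t5.png",i3)
C=np.zeros((600,800,3),np.uint8);C[:300,:400]=cv2.resize(im[150:300,220:420],(400,300));C[300:,:400]=cv2.resize(i2[110:230,180:340],(400,300))
C[:300,400:]=cv2.resize(i3[180:270,190:310],(400,300))
cv2.imwrite("pics/c5.png",C)
togo([445.7,94.9,194],164.5)
E
```

```text
time_s: 7.2
tcp_pos: [445.9, 96.9, 198.2]
orientation: [-0.112, 0.994, 0.0, -0.0]
ft_force: [0.2, -0.2, -1.6]
opening: 11.1
grip_force: 58.7
time_s: 8.1
tcp_pos: [446.6, 94.6, 198.4]
orientation: [0.134, 0.991, -0.0, -0.0]
ft_force: [-0.1, 0.1, -1.1]
opening: 10.7
grip_force: 58.7
units [ 0.025 -0.001  0.111] theta 164.58 spin6 0.013
```

View pics/c5.png

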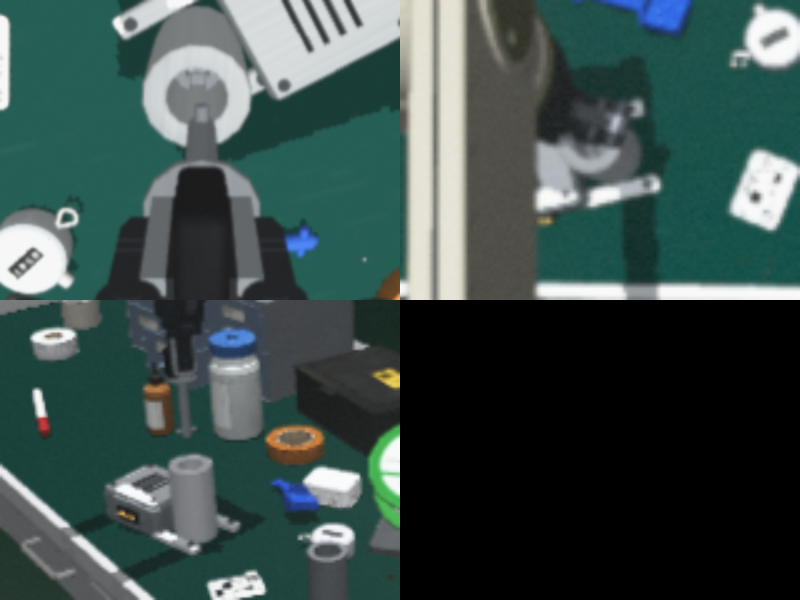

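Run:
```python
from h import *
im=cv2.imread("pics/w5.png");g=cv2.cvtColor(im,6)
cv2.imwrite("pics/z5.png",cv2.resize(im[150:250,280:360],(480,600),interpolation=2))
for y in(205,212,220,228):print(y,g[y,308:334].tolist())
```

```text
205 [123, 122, 121, 121, 123, 124, 126, 126, 123, 112, 126, 141, 148, 148, 143, 131, 116, 123, 124, 123, 121, 119, 121, 139, 184, 211]
212 [216, 211, 208, 201, 191, 167, 109, 93, 94, 95, 97, 97, 97, 97, 97, 94, 92, 92, 105, 154, 209, 214, 215, 217, 217, 216]
220 [193, 198, 202, 204, 196, 144, 98, 92, 94, 96, 96, 96, 96, 95, 95, 93, 92, 92, 92, 107, 155, 194, 191, 154, 110, 76]
228 [76, 76, 72, 55, 63, 87, 92, 93, 95, 95, 93, 94, 96, 94, 93, 92, 89, 91, 90, 89, 81, 56, 49, 49, 50, 50]
```

View pics/z5.png

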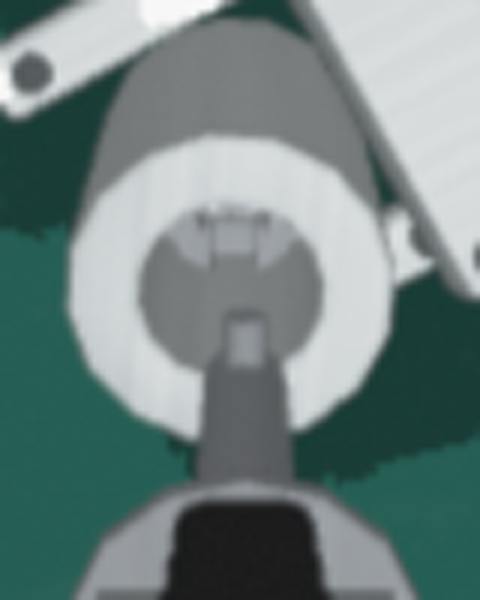

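```bash
python3 -m pendant '[[-1,0.025,-0.04,0,0],[-1,0,0,0,-1],[-1,0,0,0.2,-1],[-1,0,0,0.3,0],[-1,0,0,0.3,0],[-1,0,0,0.2,0],[-1,0,0,0,0],[-1,0,0,0,0]]'
```

```text
time_s: 9.05
tcp_pos: [445.1, 93.4, 158.2]
orientation: [0.03, 1.0, -0.0, -0.0]
ft_force: [0.3, 0.3, -0.2]
opening: 10.6
grip_force: 58.6
```

```bash
python3 -m pendant '[[-1,0,0,0.2,0],[-1,0,0,0.25,0],[-1,0,0,0.2,0],[-1,0,0,0.15,0],[-1,0,0,0,0],[-1,0,0,0,0],[-1,0,0,0,0]]'
python3 -m pendant '[[-1,0,0,0.04,0],[-1,0,0,0.03,0],[-1,0,0,0.03,0],[-1,0,0,0,0],[-1,0,0,0,0],[-1,0,0,0,0]]'
```

```text
time_s: 9.75
tcp_pos: [445.5, 93.5, 126.8]
orientation: [0.03, 1.0, 0.0, 0.0]
ft_force: [-1.1, -0.6, -1.3]
opening: 10.9
grip_force: 58.6
time_s: 10.35
tcp_pos: [445.4, 93.5, 122.7]
orientation: [0.03, 1.0, 0.0, 0.0]
ft_force: [0.6, 0.2, 0.1]
opening: 10.8
grip_force: 58.7
```

```bash
python3 -m pendant '[[-1,0,0,0.03,0],[-1,0,0,0.02,0],[-1,0,0,0,0],[-1,0,0,0,0],[-1,0,0,0,0]]'
python3 -m pendant '[[-1,0,0,0.03,0],[-1,0,0,0,0],[-1,0,0,0,0],[-1,0,0,0,0]]'
```

```text
time_s: 10.85
tcp_pos: [445.3, 93.5, 120.5]
orientation: [0.03, 1.0, -0.0, 0.0]
ft_force: [0.7, -0.2, 0.7]
opening: 10.6
grip_force: 58.8
time_s: 11.25
tcp_pos: [445.4, 93.5, 119.4]
orientation: [0.03, 1.0, -0.0, 0.0]
ft_force: [1.0, 0.9, 1.1]
opening: 11.3
grip_force: 59.0
```

```bash
python3 -m pendant '[[-1,0,0,0.03,0],[-1,0,0,0,0],[-1,0,0,0,0],[-1,0,0,0,0]]'
python3 -m pendant '[[-1,0,0,0.03,0],[-1,0,0,0,0],[-1,0,0,0,0],[-1,0,0,0,0]]'
python3 - <<'E'
from h import *
s=robot.read_state();print(s["ft_force"],s["ft_torque"])
E
```

```text
time_s: 11.65
tcp_pos: [445.5, 93.4, 118.3]
orientation: [0.03, 1.0, 0.0, 0.0]
ft_force: [-0.7, -0.2, 4.9]
opening: 10.9
grip_force: 59.4
time_s: 12.05
tcp_pos: [445.5, 93.4, 117.2]
orientation: [0.03, 1.0, -0.0, 0.0]
ft_force: [-0.1, -0.3, 6.1]
opening: 10.6
grip_force: 59.7
[-0.1465125  -0.34197035  6.05211651] [-0.09536124  0.17472043 -0.05150833]
```

```bash
python3 -m pendant '[[-1,0,0,0,0.3],[-1,0,0,0,0.4],[-1,0,0,0,0],[-1,0,0,0,0]]'
python3 -m pendant '[[-1,0,0,0,0.4],[-1,0,0,0,0],[-1,0,0,0,0]]'
python3 -m pendant '[[-1,0,0,0,0.4],[-1,0,0,0,0],[-1,0,0,0,0]]'
python3 -m pendant '[[-1,0,0,0,0.4],[-1,0,0,0,0],[-1,0,0,0,0]]'
```

```text
time_s: 12.45
tcp_pos: [445.3, 93.4, 116.8]
orientation: [0.066, 0.998, -0.0, 0.0]
ft_force: [1.7, -1.3, 1.9]
opening: 11.1
grip_force: 59.1
time_s: 12.75
tcp_pos: [445.2, 93.4, 116.8]
orientation: [0.087, 0.996, -0.0, -0.0]
ft_force: [-0.4, -0.8, 1.6]
opening: 10.9
grip_force: 59.1
time_s: 13.05
tcp_pos: [445.2, 93.4, 116.8]
orientation: [0.107, 0.994, -0.0, -0.0]
ft_force: [0.2, -0.7, 1.3]
opening: 10.8
grip_force: 59.1
time_s: 13.35
tcp_pos: [445.2, 93.4, 116.9]
orientation: [0.128, 0.992, -0.0, -0.0]
ft_force: [-0.2, -0.7, 1.4]
opening: 10.8
grip_force: 59.1
```

```bash
python3 -m pendant '[[-1,0,0,0.04,0],[-1,0,0,0.03,0],[-1,0,0,0,0],[-1,0,0,0,0]]'
python3 -m pendant '[[-1,0,0,0.03,0],[-1,0,0,0.03,0],[-1,0,0,0,0],[-1,0,0,0,0]]'
```

```text
time_s: 13.75
tcp_pos: [445.3, 93.4, 114.1]
orientation: [0.129, 0.992, -0.0, -0.0]
ft_force: [-0.2, -1.0, 3.3]
opening: 11.0
grip_force: 59.2
time_s: 14.15
tcp_pos: [445.3, 93.5, 111.7]
orientation: [0.129, 0.992, 0.0, 0.0]
ft_force: [-0.2, 0.2, 3.4]
opening: 10.7
grip_force: 59.3
```

```bash
python3 -m pendant '[[-1,0,0,0.03,0],[-1,0,0,0,0],[-1,0,0,0,0]]'
python3 -m pendant '[[-1,0,0,0.02,0],[-1,0,0,0,0],[-1,0,0,0,0]]'
python3 -m pendant '[[-1,0,0,0.02,0],[-1,0,0,0,0],[-1,0,0,0,0]]'
```

```text
time_s: 14.45
tcp_pos: [445.5, 93.5, 110.9]
orientation: [0.129, 0.992, 0.0, 0.0]
ft_force: [-1.8, -0.7, 6.7]
opening: 10.9
grip_force: 59.8
time_s: 14.75
tcp_pos: [445.5, 93.5, 110.2]
orientation: [0.129, 0.992, 0.0, 0.0]
ft_force: [-1.5, -1.8, 8.4]
opening: 11.3
grip_force: 60.0
time_s: 15.05
tcp_pos: [445.6, 93.5, 109.5]
orientation: [0.129, 0.992, 0.0, 0.0]
ft_force: [-2.4, -0.8, 8.6]
opening: 10.8
grip_force: 60.1
```

```bash
python3 -m pendant '[[-1,0,0,0,0.3],[-1,0,0,0,0.5],[-1,0,0,0,0.5],[-1,0,0,0,0.5],[-1,0,0,0,0.2],[-1,0,0,0,0],[-1,0,0,0,0]]'
python3 - <<'E'
from h import *
s=robot.read_state();print(s["ft_force"],s["ft_torque"],s["joint_pos"])
E
```

```text
time_s: 15.75
tcp_pos: [445.7, 93.5, 109.6]
orientation: [0.232, 0.973, 0.0, 0.0]
ft_force: [-1.4, -0.8, 9.6]
opening: 11.1
grip_force: 60.1
[-1.43075588 -0.83554243  9.59648076] [-0.2553638   0.38921569  0.05664179] [ 9.41051806e-02 -1.48280957e-01  2.03545579e+00  1.02445367e-05
  1.25348779e+00 -1.00825720e+00]
```

```bash
python3 -m pendant '[[-1,0,0,0,0.5],[-1,0,0,0,0.6],[-1,0,0,0,0.6],[-1,0,0,0,0.6],[-1,0,0,0,0.6],[-1,0,0,0,0.1],[-1,0,0,0,0],[-1,0,0,0,0]]'
python3 -m pendant '[[-1,0,0,0,0.5],[-1,0,0,0,0.6],[-1,0,0,0,0.6],[-1,0,0,0,0.6],[-1,0,0,0,0.6],[-1,0,0,0,0.1],[-1,0,0,0,0],[-1,0,0,0,0]]'
python3 - <<'E'
from h import *
s=robot.read_state();print(s["ft_force"],s["ft_torque"],s["joint_pos"])
E
```

```text
time_s: 16.55
tcp_pos: [445.9, 93.5, 109.7]
orientation: [0.381, 0.924, 0.0, 0.001]
ft_force: [-0.4, -1.5, 9.0]
opening: 10.9
grip_force: 60.1
time_s: 17.35
tcp_pos: [445.7, 93.3, 109.5]
orientation: [0.521, 0.853, 0.0, 0.0]
ft_force: [-2.9, -1.8, 8.3]
opening: 10.9
grip_force: 60.1
[-2.90021053 -1.77081871  8.31606008] [-0.40177398  0.40742816 -0.00264919] [ 9.39846528e-02 -1.48247546e-01  2.03559736e+00 -3.37131934e-04
  1.25352949e+00 -3.79934161e-01]
```

```bash
python3 -m pendant '[[-1,0,0,0,0.5],[-1,0,0,0,0.6],[-1,0,0,0,0.6],[-1,0,0,0,0.6],[-1,0,0,0,0.6],[-1,0,0,0,0.1],[-1,0,0,0,0],[-1,0,0,0,0]]'
python3 -m pendant '[[-1,0,0,0,0.5],[-1,0,0,0,0.6],[-1,0,0,0,0.6],[-1,0,0,0,0.6],[-1,0,0,0,0.6],[-1,0,0,0,0.1],[-1,0,0,0,0],[-1,0,0,0,0]]'
python3 - <<'E'
from h import *
s=robot.read_state();print(s["ft_force"],s["ft_torque"],s["joint_pos"])
togo([445,94,109])
E
```

```text
time_s: 18.15
tcp_pos: [445.3, 93.2, 109.3]
orientation: [0.648, 0.761, -0.0, 0.0]
ft_force: [-2.0, -2.5, 7.8]
opening: 10.9
grip_force: 60.0
time_s: 18.95
tcp_pos: [444.9, 93.3, 109.2]
orientation: [0.759, 0.651, -0.001, -0.0]
ft_force: [-5.1, -2.1, 8.4]
opening: 11.0
grip_force: 60.2
[-5.10969902 -2.06738898  8.43930481] [-0.42757189  0.93409809  0.02466253] [ 9.40789568e-02 -1.48139084e-01  2.03626856e+00 -3.58550980e-04
  1.25453685e+00  2.48365200e-01]
units [ 0.018 -0.     0.004] theta 81.17
```

```bash
python3 -m pendant '[[-1,0,-0.02,0,0],[-1,0,0,0,0.4],[-1,0,0,0,0.4],[-1,0,0,0,0.4],[-1,0,0,0,0],[-1,0,0,0,0],[-1,0,0,0,0]]'
python3 - <<'E'
from h import *
s=robot.read_state();print(s["ft_force"],s["ft_torque"])
togo([445,94,109]);im,d=robot.capture("wrist");cv2.imwrite("pics/w6.png",im)
i2,d=robot.capture("scene");cv2.imwrite("pics/s6.png",i2)
C=np.zeros((600,800,3),np.uint8);C[:300,:400]=cv2.resize(im[150:300,220:420],(400,300));C[:300,400:]=cv2.resize(i2[150:210,220:300],(400,300))
cv2.imwrite("pics/c6.png",C)
E
```

```text
time_s: 19.65
tcp_pos: [444.4, 93.3, 109.2]
orientation: [0.799, 0.602, -0.0, 0.0]
ft_force: [-2.1, -1.8, 6.7]
opening: 10.8
grip_force: 59.9
[-2.1043743  -1.84488352  6.67489993] [-5.42937953e-01  5.62081011e-01  1.76105864e-05]
units [0.021 0.01  0.004] theta 73.96
```

```bash
python3 -m pendant '[[-1,0,0,-0.02,0],[-1,0,0,0,0],[-1,0,0,0,0]]'
python3 -m pendant '[[-1,0,0,-0.02,0],[-1,0,0,0,0],[-1,0,0,0,0]]'
python3 -m pendant '[[-1,0,0,-0.02,0],[-1,0,0,0,0],[-1,0,0,0,0]]'
```

```text
time_s: 20.05
tcp_pos: [444.4, 93.4, 109.6]
orientation: [0.799, 0.602, -0.0, 0.0]
ft_force: [-0.7, -2.6, 4.1]
opening: 10.7
grip_force: 59.4
time_s: 20.35
tcp_pos: [444.3, 93.4, 110.2]
orientation: [0.799, 0.602, -0.0, -0.0]
ft_force: [-1.0, -2.3, 0.3]
opening: 10.9
grip_force: 58.9
time_s: 20.65
tcp_pos: [444.1, 93.5, 110.6]
orientation: [0.799, 0.602, -0.0, -0.0]
ft_force: [2.4, -3.2, -7.8]
opening: 10.9
grip_force: 58.6
```

```bash
python3 -m pendant '[[-1,0,0,0.012,0],[-1,0,0,0,0],[-1,0,0,0,0],[-0.7,0,0,0,0],[-0.4,0,0,0,0],[-0.2,0,0,0,0],[0,0,0,0,0],[0,0,0,0,0]]'
python3 -m pendant '[[0,0,0,-0.2,0],[0,0,0,-0.5,0],[0,0,0,-0.8,0],[0,0,0,-0.7,0],[0.5,-1,0,-0.2,0],[0.5,-1,0,0,0],[0.5,-0.2,0,0,0],[0.5,0,0,0,0],[0.5,0,0,0,0]]'
python3 - <<'E'
from h import *
s=robot.read_state();im,d=robot.capture("wrist");cv2.imwrite("pics/w7.png",im);np.save("pics/w7.npy",d)
print(s["tcp_pos"],s["time_s"],s["ft_force"])
m=robot.camera_model("wrist");K=np.array(m["intrinsics"]);H=np.array(m["hand_eye"]);R=Rn.from_quat(s["orientation"]).as_matrix()
v,u=np.mgrid[:400,:640];P=np.stack([(u-K[0,2])/K[0,0]*d,(v-K[1,2])/K[1,1]*d,d],-1)
W=(P@H[:3,:3].T+H[:3,3])@R.T+s["tcp_pos"]
near=(np.hypot(W[...,0]-445.5,W[...,1]-94.5)<26)&(d>0)&(W[...,2]>60)
g=im.max(2);b=near&(g<65)&(W[...,2]>104)
print("heights hist",np.histogram(W[...,2][near],bins=np.arange(60,124,4)))
top=W[b];print("wing top",b.sum(),np.median(top,0))
r=cv2.minAreaRect(np.ascontiguousarray(top[:,:2].astype(np.float32)));print(r)
E
```

```text
time_s: 21.45
tcp_pos: [444.7, 93.7, 111.1]
orientation: [0.799, 0.602, 0.0, 0.0]
ft_force: [-0.4, 0.3, -0.3]
opening: 42.4
grip_force: 0.0
time_s: 22.35
tcp_pos: [420.4, 9.4, 207.1]
orientation: [0.799, 0.601, 0.0, -0.0]
ft_force: [-0.2, 0.9, -0.6]
opening: 64.0
grip_force: 0.0
[420.39741293   9.41078157 207.08327631] 22.35 [-0.17560491  0.88306555 -0.5752617 ]
heights hist (array([   0,    0,    0,    0,  229, 1151,  610,    0,    0,    0,    0,
          1,  205,  713,    0]), array([ 60,  64,  68,  72,  76,  80,  84,  88,  92,  96, 100, 104, 108,
       112, 116, 120]))
wing top 868 [446.24701517  96.38911925 112.75226786]
((445.893798828125, 96.04293060302734), (28.776334762573242, 11.75004768371582), 73.89888000488281)
```

Run:
```python
from h import *
s=robot.read_state();im,d=robot.capture("wrist")
m=robot.camera_model("wrist");K=np.array(m["intrinsics"]);H=np.array(m["hand_eye"]);R=Rn.from_quat(s["orientation"]).as_matrix()
v,u=np.mgrid[:400,:640];P=np.stack([(u-K[0,2])/K[0,0]*d,(v-K[1,2])/K[1,1]*d,d],-1)
W=(P@H[:3,:3].T+H[:3,3])@R.T+s["tcp_pos"]
rr=np.hypot(W[...,0]-446,W[...,1]-96);z=W[...,2]
print("rim",np.median(z[(rr>17.5)&(rr<21)&(z>74)&(z<90)]),"collar",np.median(z[(rr>9)&(rr<14)&(z>74)&(z<95)]),"wing",np.median(z[(rr<10)&(z>105)]))
print(s["time_s"])
```

```text
rim 80.79032073041913 collar 85.03092022759887 wing 328.4796435715559
22.4
```

```bash
python3 -c "
from workcell import robot
print(robot.close_job())"
```

```text
the job is handed in; nothing more can be done
None
```

The job is handed in: the screw is in the fixture's thread, turned about 1.58 rad clockwise and released, with its collar measured about 1 mm above the rim (0.8 mm expected when home); it held against a gentle upward pull before release, the measured force stayed under about 10 N, and it took 22 s.

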